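# Shut the leak tester's hatch and lock its quarter-turn fastener

### The arm

A 6-joint arm with a two-finger parallel gripper is mounted at the origin on the work surface. World frame = base frame: x ahead of the robot, y to its left, z up, the work surface at z = 0. Lengths are in m, angles in rad, forces in N, time in s.
With the tool pointing down it reaches from about 0.375 to 0.975 m from the base axis. Payload 3.8 kg.
Tool frame: the origin (TCP) lies midway between the tips of the shut fingers; the grasp point (between the pads) lies 19 mm behind it (bot.grip_point_offset is the z of the grasp point in the tool frame, in m); z points along the fingers, y is the line along which they close (so a half turn about z gives the same grasp; the last joint's range is limited). The gripper opens to 85 mm and grips with 20 to 120 N. Pads are 22 mm wide; open, the fingers measure 114 mm over their backs; the gripper's body (76 mm by 85 mm) begins 54 mm behind the grasp point. The pads swing forward as they close: fully open they stand 13 mm farther back than shut.
Start: joints at [1.308, 0.264, 1.604, -0, 1.274, -0.037], TCP at [0.151, 0.658, 0.231] pointing down, gripper open.
Joint ranges: [-2.63, 2.63], [-0.94, 2.18], [0.31, 2.57], [-1.31, 4.45], [0, 2.66], [-2.55, 2.55]. Speed limits (rad/s): [2.57, 2.57, 3.14, 3.14, 3.14, 3.14].

### API

Orientations are given as a rotation vector (axis times angle).
In Python, from workcell import sensors, optics, order, bot gives the robot as it stands.
- The arm moves only by the tool play_rows, never from a script. Its argument "commands" is a list of rows, each a list of 6 numbers: the shift along the tool's x, y, z in cm, then the turn, a rotation vector about the tool's x, y, z in rad. In form: [[dx, dy, dz, wx, wy, wz], ...]. A call has 1 to 5 rows; each row shifts and turns the commanded pose from where the row before left it, along the tool's axes as they then stand; what a row does not reach is not made up. A row lasts 1/12 s, in which the tool goes at most 41.7 mm and 7.16 degrees, less where a joint would pass 70% of its speed; a pose out of reach is approached as far as the arm can. A call with a gripper value outside its range is refused whole. "grip" is the closure, from 0 (fully open) to 1 (shut), set as the call begins (left out, the last holds). The fingers move at their own pace and stop on an object; "force" is the grip in N (left out, the last holds). Time passes only in rows, so rows that do not move let the fingers close. It gives the time, the measured TCP pose, the force, the opening and the grip force at its end, in the units of the state.
- sensors.read_state(): the state, without advancing time (a new reading comes with each control period).
- optics.read_camera(name): name is "scene" or "side" or "wrist"; returns the picture (400x640x3 uint8, red, green, blue); there is no depth.
- optics.camera_info(name): a dict with "mtx" (3x3 intrinsics, pixels), "k1" (the pictures are not rectified: a ray, as slopes to the right and down, at radius r is drawn at 1 + k1 r^2 times it, then the intrinsics apply), "R" (3x3) and "t" (3): a world point X has camera coordinates R X + t. Camera axes: x right, y down, z forward; pixel columns grow to the right and rows downward; lengths in m; the calibration is good to about 2 mm. A picture is of the moment at which its call begins: read the wrist's pose just before it. camera_info takes no time and is no camera call; for the wrist camera it gives the pose at the moment of the call.
- order.finish_job(): hands the job in; it is judged then, once.
The state is a dict: "time": time; "q": joint angles; "joint_vel": joint speeds; "joint_torque": joint torques, N m; "tool_pos": TCP position; "tcp_rot": TCP orientation; "wrist_force": force on the tool from outside, world axes, zero at the start; "torque": the same for the moment, N m; "width": opening from 0.0 (shut) to 1.0 (fully open); "grip_force": force on a finger pad.
Only numpy, scipy, OpenCV 4.12 (cv2) and the standard library are available. Lean on these libraries where they do the work, as an engineer would, in place of code of your own. Each camera call takes 0.05 s, during which the arm holds its last target. There are 200 camera calls.

### The job

On the watchmaker's bench, push the leak tester's sliding hatch fully shut by its upright bar. Then set a fingertip in the slot of the round quarter-turn fastener and turn it clockwise as far as it goes, so that its tongue lies over the edge of the hatch and locks it. Only push, pick nothing up, leave the small things on the bench and on the tester standing where they are, and finish with the hand clear.

Things in the scene. Friction and masses are not known exactly. Their poses are not given: they have to be found in the camera images.
- tester: the leak tester, a low grey box fixed to the table: 210 mm (its x) by 350 mm (its y), deck 60 mm above the table; origin at the centre of its underside. The hatch slides on the deck along the tester's y, shutting towards -y, between two rails 10 mm high, their inner faces 54 mm either side of the middle. The fastener stands on the deck at x 0, y -120 mm.
- hatch (a joint): opening of the hatch in m: 0 = fully shut against its stop, at most 0.075; it starts 0.04 to 0.07 open, stays where it is left, and takes about 1.5 to 3 N to slide. It is an aluminium plate 104 mm wide, 120 mm long (along y) and 8 mm thick, its top 68.5 mm above the table.
- bar_face (a point): middle of the outer (+y) face of the hatch's upright bar, where it is pushed towards the tester's -y; 80 mm above the table; axes as the tester's. The bar is 90 mm wide (x), 12 mm thick (y) and its top is 93 mm above the table; beyond it (+y) lies the bare deck, 60 mm above the table, with at least 50 mm of it at the widest opening.
- fastener (a joint): angle of the fastener in rad, growing clockwise seen from above: 0 = open (tongue along the tester's -x), 1.571 = locked, at its stop (tongue along the tester's +y, over the hatch). It starts between 0 and 0.35, stays where it is left, and takes about 0.1 N m to turn.
- slot (a point): the slot in the top of the fastener, between two dark upright cheeks. The point lies on the turning axis at the slot's floor, 77.5 mm above the table, and turns with it; x axis along the slot (-x towards the tongue), z up. The slot is 34 mm wide, 18 mm deep, 72 mm long, open at both ends; the cheeks' outside fits a circle of 88 mm, their tops are 95.5 mm above the table.
- tongue_tip (a point): end of the fastener's tongue, top face, 62 mm from the turning axis; the tongue is 22 mm wide and 6 mm thick, part of a steel disc 84 mm across under the cheeks; both have their tops level with the slot's floor
- holder: bystander, leave alone: small steel movement holder, a plain cylinder 24 mm across and 18 mm high, standing on the tester's deck beside the far guide rail; origin at the centre of its underside
- oil_pot: bystander, leave alone: black oil pot, 26 mm across and 16 mm high, standing on the tester's deck beyond the fastener; origin at the centre of its underside
- case_back: bystander, leave alone: steel case back, a disc 26 mm across and 6 mm thick, lying on the tester's deck beside the near guide rail; origin at the centre of its underside
- watch_head: bystander, leave alone: steel watch head, 42 mm across, 10 mm thick, lying on the table to the left; origin at the centre of its underside
- loupe: bystander, leave alone: black eyeglass, a truncated cone 34 mm across and 30 mm high, on the table to the left; origin at the centre of its underside
- parts_dish: bystander, leave alone: glass dish, 70 mm across and 22 mm high, on the table to the right; origin at the centre of its underside
- driver: bystander, leave alone: screwdriver 120 mm long, lying on the table to the right; origin under its middle

How it is judged:
By the outcome, as a careful person would: the job done as asked, in the order asked, and still so for the second after the job is handed in, with the robot touching nothing.
It also fails if it takes over 42 s, if anything falls off the work surface, if the arm or the gripper's body presses on something with over 40 N, if the wrist force passes 120 N, or if a joint passes its speed limit or range.

## Working session

There is one attempt and no reset: what is moved stays moved. The work goes in short steps, Python scripts to look and compute and a tool call to move; the robot and the scene stay as the last step left them, time stands still between calls to the robot, and variables do not carry over. Pictures are saved under pics/ and viewed, at most 10 in all, crops included, and the job is handed in when it is done.

Besides the shell and the picture viewer there is one more tool, called after "Request:" as name(argument=value, ...), one argument or row to a line, values as JSON. play_rows: Moves the arm, as the interface text tells. Its arguments: {"type":"object","properties":{"commands":{"type":"array","items":{"type":"array","items":{"type":"number"}}},"grip":{"type":"number"},"force":{"type":"number"}},"required":["commands"]}

```bash
mkdir -p pics; ls
cat > h.py <<'E'
import numpy as np, cv2
from workcell import sensors, optics, order, bot
from scipy.spatial.transform import Rotation as Rn
def snap(n,f):
    i=optics.camera_info(n); im=optics.read_camera(n)
    cv2.imwrite('pics/'+f,cv2.cvtColor(im,cv2.COLOR_RGB2BGR)); return im,i
def ray(i,p):
    d=cv2.undistortPoints(np.array([[p]],float),np.array(i["mtx"],float),np.array([i["k1"],0,0,0,0.]))[0,0]
    R=np.array(i["R"]);t=np.array(i["t"]); return -R.T@t, R.T@np.array([d[0],d[1],1])
def onz(i,p,z):
    o,d=ray(i,p); return o+d*(z-o[2])/d[2]
def proj(i,X):
    X=np.atleast_2d(X).astype(float); R=np.array(i["R"]);t=np.array(i["t"])
    return cv2.projectPoints(X,cv2.Rodrigues(R)[0],t,np.array(i["mtx"],float),np.array([i["k1"],0,0,0,0.]))[0][:,0]
E
python3 - <<'E'
from h import *
for n in("scene","side","wrist"):
    im,i=snap(n,n+"0.png"); print(n,np.round(i["mtx"],1).tolist(),i["k1"],np.round(-np.array(i["R"]).T@i["t"],3),np.round(i["R"],2).tolist())
print(sensors.read_state())
a=[cv2.imread(f'pics/{n}0.png') for n in("scene","side")]
E
```

```text
pics
scene [[487.6, 0.0, 320.3], [0.0, 487.6, 205.2], [0.0, 0.0, 1.0]] -0.1527951716636462 [1.311 0.593 1.187] [[-0.61, 0.8, -0.02], [0.61, 0.45, -0.65], [-0.51, -0.4, -0.76]]
side [[434.9, 0.0, 320.0], [0.0, 434.9, 197.5], [0.0, 0.0, 1.0]] -0.09145738796669893 [ 0.192 -0.689  0.909] [[0.88, -0.47, 0.0], [-0.34, -0.64, -0.68], [0.32, 0.6, -0.73]]
wrist [[317.8, 0.0, 324.4], [0.0, 317.8, 202.0], [0.0, 0.0, 1.0]] 0.009131421602654987 [0.088 0.672 0.373] [[0.22, 0.97, -0.0], [0.94, -0.22, 0.26], [0.25, -0.06, -0.97]]
{'time': 0.15, 'q': array([ 1.30811215e+00,  2.64569033e-01,  1.60507093e+00,  5.52357038e-06,
        1.27367591e+00, -3.68879516e-02]), 'joint_vel': array([ 1.26724975e-03, -2.51668513e-03, -1.99059243e-03,  7.38033341e-04,
       -2.45977469e-05, -1.14447781e-03]), 'joint_torque': array([ 1.30004868e-03, -5.15908277e+01, -3.67957270e+01,  1.91857410e-07,
        8.07714590e-03, -8.18492879e-06]), 'tool_pos': array([0.15096663, 0.6573244 , 0.23024974]), 'tcp_rot': array([-3.53899742e-01, -3.12133045e+00,  2.67505096e-03]), 'wrist_force': array([-0.19829222, -1.02456174,  0.33649898]), 'torque': array([0.01675068, 0.00801062, 0.0382254 ]), 'grip_force': 0.0, 'width': 0.9979768983027177}
```

View pics/scene0.png

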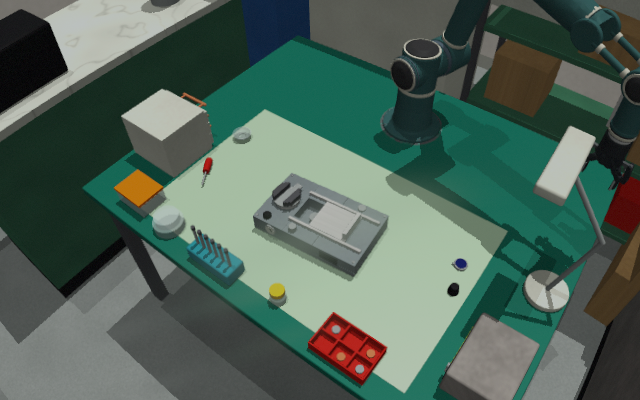

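View pics/side0.png

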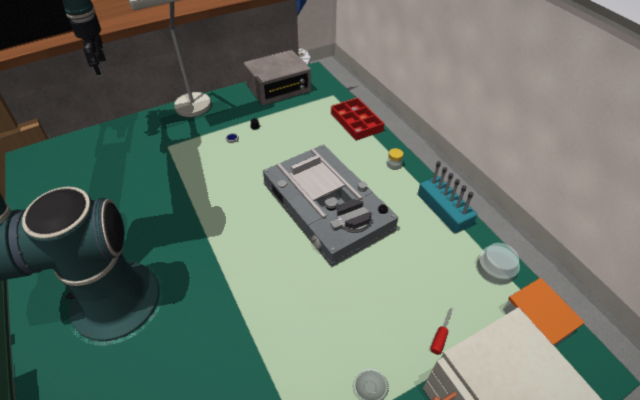

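The scene view shows the tester around (320,222), the fastener at (287,195) and the light hatch at (335,218). In the side view the tester is at (330,200), the fastener at (350,218) and the hatch at (315,180).

Run:
```python
from h import *
i=optics.camera_info("scene"); j=optics.camera_info("side")
for p in [(253,212),(293,175),(388,225),(355,265)]: print("scene deck",p,onz(i,p,.06).round(3))
for p in [(263,178),(322,147),(397,212),(333,255)]: print("side deck",p,onz(j,p,.06).round(3))
print("fast",onz(i,(287,195),.0775).round(3),onz(j,(350,218),.0775).round(3))
s=sensors.read_state(); R=Rn.from_rotvec(s['tcp_rot']).as_matrix(); print(R.round(3))
w=optics.camera_info("wrist"); Rc=np.array(w["R"]); c=-Rc.T@w["t"]
print("cam in tool",(R.T@(c-s['tool_pos'])).round(3),(R.T@Rc.T).round(3))
a=cv2.imread('pics/scene0.png')[165:280,240:400]; b=cv2.imread('pics/side0.png')[140:265,255:405]
cv2.imwrite('pics/crop.png',np.hstack([cv2.resize(a,(400,300),interpolation=2),cv2.resize(b,(400,300),interpolation=2)]))
```

```text
scene deck (253, 212) [ 0.703 -0.146  0.06 ]
scene deck (293, 175) [ 0.512 -0.146  0.06 ]
scene deck (388, 225) [0.504 0.207 0.06 ]
scene deck (355, 265) [0.676 0.208 0.06 ]
side deck (263, 178) [0.462 0.153 0.06 ]
side deck (322, 147) [0.67  0.193 0.06 ]
side deck (397, 212) [ 0.72  -0.127  0.06 ]
side deck (333, 255) [ 0.506 -0.168  0.06 ]
fast [ 0.601 -0.096  0.077] [ 0.593 -0.1    0.078]
[[-0.975  0.224 -0.   ]
 [ 0.224  0.975 -0.002]
 [ 0.    -0.002 -1.   ]]
cam in tool [ 0.065  0.    -0.143] [[ 0.    -0.966 -0.259]
 [ 1.     0.    -0.   ]
 [ 0.    -0.259  0.966]]
```

View pics/crop.png

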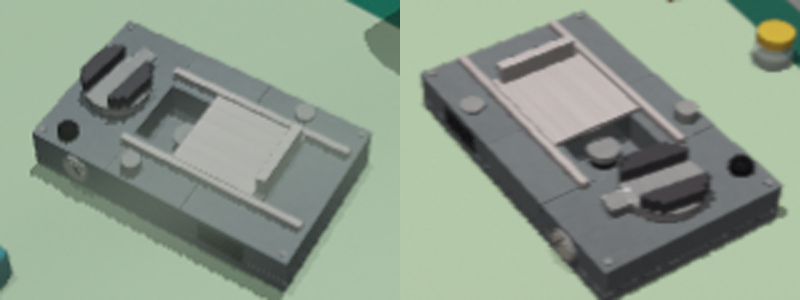

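The crops show the tongue pointing towards the robot (slot at left crop (115,78)), and the hatch open with its bar at (280,160) in the left crop. A desk lamp stands near the arm's path, so I check where it is.

Run:
```python
from h import *
i=optics.camera_info("scene"); j=optics.camera_info("side")
def tri(a,b):
    o,d=ray(i,a);p,e=ray(j,b);A=np.c_[d,-e];s=np.linalg.lstsq(A,p-o,rcond=None)[0];return ((o+d*s[0]+p+e*s[1])/2).round(3),np.linalg.norm(o+d*s[0]-p-e*s[1]).round(3)
print("lamp base",onz(i,(547,291),0).round(3),onz(j,(192,103),0).round(3))
print("elbow",tri((602,243),(171,12)))
for z in(.3,.4,.5): print("lamp head",z,onz(i,(538,188),z).round(3),onz(i,(594,130),z).round(3),onz(j,(150,3),z).round(3))
S=[(35,132),(130,24),(370,133),(285,262)]; S=[(240+x/2.5,165+y*115/300) for x,y in S]
D=[(22,75),(182,12),(378,187),(208,270)]; D=[(255+x*.375,140+y*125/300) for x,y in D]
for p in S: print("sc",onz(i,p,.06).round(3))
for p in D: print("sd",onz(j,p,.06).round(3))
for n,a,b,z in(("slot",(117,78),(255,180),.0865),("bar top",(278,158),(137,58),.093)):
    print(n,onz(i,(240+a[0]/2.5,165+a[1]*115/300),z).round(3),onz(j,(255+b[0]*.375,140+b[1]*125/300),z).round(3))
```

```text
lamp base [0.392 0.684 0.   ] [0.403 0.698 0.   ]
elbow (array([0.419, 0.731, 0.316]), np.float64(0.028))
lamp head 0.3 [0.349 0.534 0.3  ] [0.021 0.592 0.3  ] [0.374 0.917 0.3  ]
lamp head 0.4 [0.458 0.54  0.4  ] [0.167 0.592 0.4  ] [0.344 0.653 0.4  ]
lamp head 0.5 [0.566 0.547 0.5  ] [0.312 0.592 0.5  ] [0.314 0.39  0.5  ]
sc [ 0.712 -0.134  0.06 ]
sc [ 0.511 -0.151  0.06 ]
sc [0.475 0.188 0.06 ]
sc [0.679 0.207 0.06 ]
sd [0.473 0.178 0.06 ]
sd [0.678 0.199 0.06 ]
sd [ 0.708 -0.144  0.06 ]
sd [ 0.51  -0.162  0.06 ]
slot [ 0.607 -0.091  0.087] [ 0.595 -0.098  0.087]
bar top [0.591 0.135 0.093] [0.579 0.114 0.093]
```

View pics/wrist0.png

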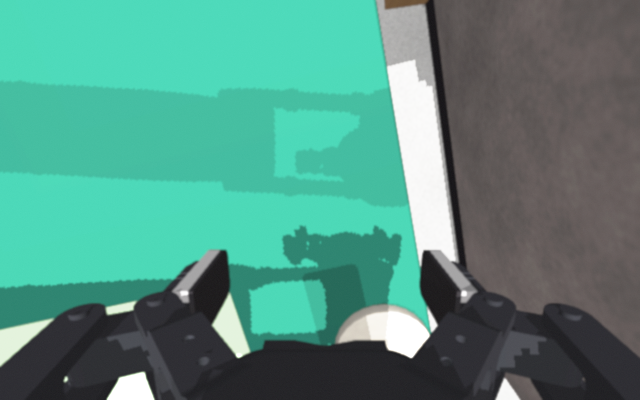

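The wrist view shows the open fingertips at (210,270) and (435,270), and the lamp base below right at (385,330). I'll retract radially first, then sweep inside the lamp.

Request:
play_rows(
  commands=[
    [0,-4,0,0,0,0],
    [0,-4,0,0,0,0],
    [0,-4,0,0,0,0],
    [0,-4,0,0,0,0],
    [0,-4,0,0,0,0],
  ],
  grip=1,
  force=40,
)

```text
time: 0.57
tool_pos: [0.1058, 0.4608, 0.2304]
tcp_rot: [-0.354, -3.121, 0.002]
wrist_force: [0.2, 1.0, 1.8]
width: 0.301
grip_force: 0.0
```

Request:
play_rows(
  commands=[
    [0,-4,0,0,0,0],
    [-3.8,-0.17,0,0,0,0.09],
    [-3.8,-0.17,0,0,0,0.09],
    [-3.8,-0.17,0,0,0,0.09],
    [-3.8,-0.17,0,0,0,0.09],
  ],
)

```text
time: 0.98
tool_pos: [0.2375, 0.3635, 0.2315]
tcp_rot: [0.911, 3.006, 0.002]
wrist_force: [0.2, 0.2, -0.1]
width: -0.006
grip_force: 0.0
```

Request:
play_rows(
  commands=[
    [-3.8,-0.17,0,0,0,0.09],
    [-3.8,-0.17,0,0,0,0.09],
    [-3.8,-0.17,0,0,0,0.09],
    [-3.8,-0.17,0,0,0,0.09],
    [-3.8,-0.17,0,0,0,0.09],
  ],
)

```text
time: 1.4
tool_pos: [0.3676, 0.2261, 0.2313]
tcp_rot: [1.561, 2.726, 0.001]
wrist_force: [0.7, 0.5, -0.1]
width: 0.0
grip_force: 0.0
```

Request:
play_rows(
  commands=[
    [-3.8,-0.17,0,0,0,0.09],
    [-3.8,-0.17,0,0,0,0.09],
    [-3.8,-0.17,0,0,0,0.09],
    [-3.8,-0.17,0,0,0,0.09],
    [0,0,0,0,0,0.07],
  ],
)

```text
time: 1.82
tool_pos: [0.4202, 0.0797, 0.2312]
tcp_rot: [2.112, 2.322, -0.003]
wrist_force: [0.7, 0.3, 0.1]
width: -0.001
grip_force: 0.0
```

Request:
play_rows(
  commands=[
    [-0.8,4,0,0,0,0],
    [-0.8,4,0,0,0,0],
    [-0.8,4,0,0,0,0],
    [-0.8,4,0,0,0,0],
    [0,0,0,0,0,0],
  ],
)

```text
time: 2.23
tool_pos: [0.5875, 0.0694, 0.2288]
tcp_rot: [2.103, 2.332, 0.0]
wrist_force: [0.3, -0.0, -0.1]
width: 0.003
grip_force: 0.0
```

Run:
```python
from h import *
s=sensors.read_state(); im,i=snap("wrist","w1.png"); print(s['tool_pos'],s['joint_vel'].round(2)); np.savez('w1.npz',**i)
```

```text
[0.58747389 0.06935425 0.22881864] [ 0.02 -0.09  0.1   0.01  0.09  0.02]
```

View pics/w1.png

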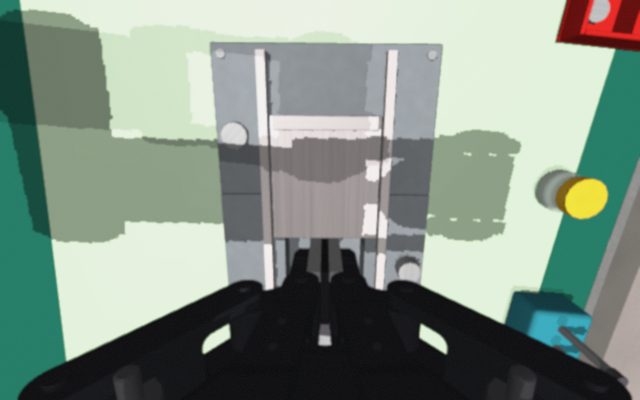

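The view shows the bar's top from (270,116) to (382,129), the tester's +y corners at (210,43) and (441,44), the case back at (234,134) and the holder at (408,268).

Run:
```python
from h import *
i=dict(np.load('w1.npz')); s=sensors.read_state(); R=Rn.from_rotvec(s['tcp_rot']).as_matrix()
c=[onz(i,p,.06) for p in((210,43),(441,44))]; b=[onz(i,p,.093) for p in((270,116),(382,117.5))]
c2=[onz(i,p,.093) for p in((272,129.5),(378,130))]
ux=(c[1]-c[0]);L=np.linalg.norm(ux);ux/=L;uy=np.array([-ux[1],ux[0],0]);print("deck",np.round(c,4),L,"yaw",np.degrees(np.arctan2(ux[1],ux[0])))
O=(c[0]+c[1])/2-.175*uy;print("tester origin",O.round(4),"fastener",(O-.12*uy).round(4))
print("bar",np.round(b,4),np.linalg.norm(b[1]-b[0]),"y in tester",[(q-O)@uy for q in b+c2],"x",[(q-O)@ux for q in b])
print("edge of hatch",[(onz(i,p,.0685)-O)@uy for p in((290,238),(360,238))])
f=(b[0]+b[1])/2
print("tool yaw x_t",np.degrees(np.arctan2(R[1,0],R[0,0])),"bar face in tool",(R.T@(f-s['tool_pos'])*100).round(2))
```

```text
deck [[0.4732 0.1872 0.06  ]
 [0.6786 0.2077 0.06  ]] 0.20646115502216472 yaw 5.702559246101397
tester origin [0.5933 0.0233 0.06  ] fastener [ 0.6052 -0.0961  0.06  ]
bar [[0.5355 0.1305 0.093 ]
 [0.63   0.139  0.093 ]] 0.0949034316588918 y in tester [np.float64(0.11240525623526972), np.float64(0.11154716247999166), np.float64(0.10126966401951121), np.float64(0.10120444480866929)] x [np.float64(-0.046862018431121616), np.float64(0.04803753381092588)]
edge of hatch [np.float64(-0.007557078767218576), np.float64(-0.007287337376350363)]
tool yaw x_t 95.9354877161531 bar face in tool [ 6.47  0.57 13.6 ]
```

Request:
play_rows(
  commands=[
    [3.2,0.2,0,0,0,0],
    [3.2,0.2,0,0,0,0],
    [3.1,0.2,0,0,0,0],
    [0,0,4,0,0,0],
    [0,0,4,0,0,0],
  ],
)

```text
time: 2.7
tool_pos: [0.5795, 0.1684, 0.1545]
tcp_rot: [2.095, 2.335, 0.011]
wrist_force: [0.1, 0.2, -1.0]
width: 0.002
grip_force: 0.0
```

Request:
play_rows(
  commands=[
    [0,0,3,0,0,0],
    [0,0,2.5,0,0,0],
    [0,0,1.5,0,0,0],
    [0,0,0.5,0,0,0],
    [0,0,0,0,0,0],
  ],
)

```text
time: 3.12
tool_pos: [0.5753, 0.1654, 0.0747]
tcp_rot: [-2.1, -2.334, 0.005]
wrist_force: [-0.3, 0.2, -0.4]
width: 0.001
grip_force: 0.0
```

Request:
play_rows(
  commands=[
    [-1,0,0,0,0,0],
    [-0.7,0,0,0,0,0],
    [-0.6,0,0,0,0,0],
    [-0.8,0,0,0,0,0],
    [-0.8,0,0,0,0,0],
  ],
)

```text
time: 3.53
tool_pos: [0.5829, 0.1264, 0.0779]
tcp_rot: [2.101, 2.333, 0.004]
wrist_force: [-0.4, 2.6, 1.6]
width: 0.002
grip_force: 1.1
```

Request:
play_rows(
  commands=[
    [-0.8,0,0,0,0,0],
    [-0.8,0,0,0,0,0],
    [-0.5,0,0,0,0,0],
    [-0.3,0,0,0,0,0],
    [-0.3,0,0,0,0,0],
  ],
)

```text
time: 3.95
tool_pos: [0.5847, 0.0995, 0.0762]
tcp_rot: [2.102, 2.334, 0.0]
wrist_force: [-0.2, 1.2, 1.2]
width: 0.001
grip_force: 0.9
```

Request:
play_rows(
  commands=[
    [-0.3,0,0,0,0,0],
    [-0.3,0,0,0,0,0],
    [-0.3,0,0,0,0,0],
    [-0.2,0,0,0,0,0],
    [0,0,0,0,0,0],
  ],
)

```text
time: 4.37
tool_pos: [0.5856, 0.0886, 0.0761]
tcp_rot: [2.102, 2.335, -0.001]
wrist_force: [0.4, 0.5, 0.1]
width: -0.002
grip_force: 0.0
```

Request:
play_rows(
  commands=[
    [-0.3,0,0,0,0,0],
    [-0.3,0,0,0,0,0],
    [-0.2,0,0,0,0,0],
    [-0.2,0,0,0,0,0],
    [0,0,0,0,0,0],
  ],
)

```text
time: 4.78
tool_pos: [0.5861, 0.0818, 0.0761]
tcp_rot: [-2.101, -2.33, -0.005]
wrist_force: [-1.1, 12.2, -0.9]
width: -0.002
grip_force: 5.8
```

The hatch hit its stop (12 N). Now I back off, lift, and look at the fastener.

Request:
play_rows(
  commands=[
    [1.5,0,0,0,0,0],
    [0.5,0,-2.5,0,0,0],
    [0,0,-4,0,0,0],
    [0,0,-4,0,0,0],
    [-1,0,-3.5,0,0,0],
  ],
)

```text
time: 5.2
tool_pos: [0.5854, 0.0898, 0.218]
tcp_rot: [-2.1, -2.337, 0.0]
wrist_force: [1.6, -0.2, 0.1]
width: -0.002
grip_force: 0.0
```

Request:
play_rows(
  commands=[
    [-4,0,-1,0,0,0],
    [-4,0,0,0,0,0],
    [-4,0,0,0,0,0],
    [-4,0,0,0,0,0],
    [0,0,0,0,0,0],
  ],
)

```text
time: 5.62
tool_pos: [0.6026, -0.0773, 0.2263]
tcp_rot: [2.105, 2.327, -0.005]
wrist_force: [0.3, 0.5, 0.3]
width: 0.003
grip_force: 0.0
```

Run:
```python
from h import *
s=sensors.read_state(); im,i=snap("wrist","w2.png"); print(s['tool_pos'],s['joint_vel'].round(2)); np.savez('w2.npz',**i)
```

```text
[ 0.60258163 -0.07731888  0.22632433] [ 0.07 -0.01  0.02  0.08  0.02  0.08]
```

View pics/w2.png

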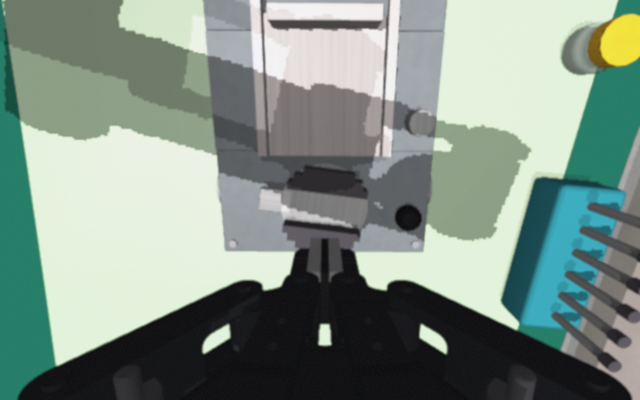

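The view shows the hatch's edge at row 156 (shut), the fastener at about (325,205) with the slot tilted a few degrees clockwise, the tongue at (265,199) and the oil pot at (408,217). I enlarge it for the slot's angle.

Run:
```python
import cv2
a=cv2.imread('pics/w2.png')[145:260,240:400]; cv2.imwrite('pics/w2c.png',cv2.convertScaleAbs(cv2.resize(a,(800,575),interpolation=2),alpha=1.6))
```

```text
(no output)
```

View pics/w2c.png

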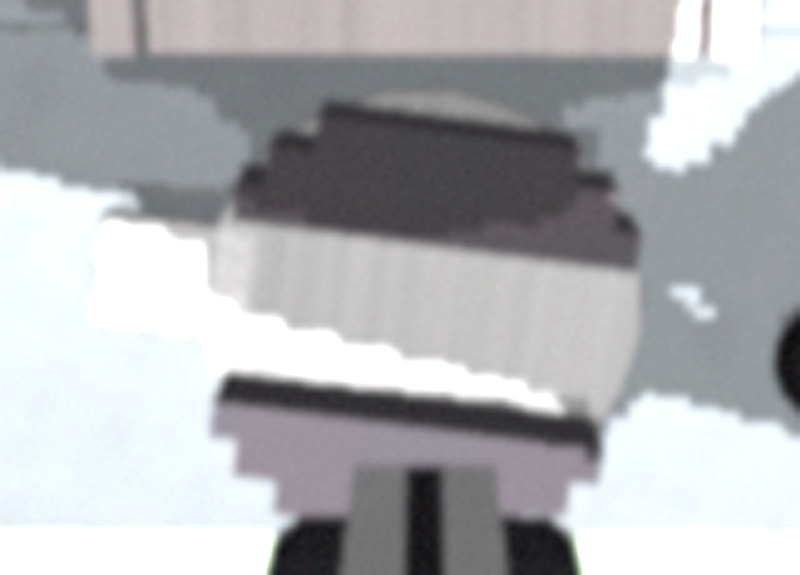

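The crop shows the upper cheek's inner top edge from (240,222) to (635,268). The lower cheek's inner face runs from its floor line (225,378)–(598,428) to its top edge (215,405)–(600,452).

Run:
```python
from h import *
i=dict(np.load('w2.npz')); s=sensors.read_state(); R=Rn.from_rotvec(s['tcp_rot']).as_matrix(); T=s['tool_pos']
g=lambda p,z: onz(i,(240+p[0]/5,145+p[1]/5),z)
U=[g((240,222),.0955),g((635,268),.0955)]; L=[g((215,405),.0955),g((600,452),.0955)]; F=[g((225,378),.0775),g((598,428),.0775)]
for n,q in(("U",U),("L",L),("F",F)):
    d=q[1]-q[0]; print(n,np.round(q,4).tolist(),"ang",np.degrees(np.arctan2(d[1],d[0])),np.linalg.norm(d))
d=(U[1]-U[0])/np.linalg.norm(U[1]-U[0]); n=np.array([-d[1],d[0],0])
print("gap",[(u-L[0])@n for u in U],[(u-F[0])@n for u in U])
c=(U[0]+U[1]+L[0]+L[1])/4; print("centre",c)
m=[g((90,268),.0775)]; print("tongue tip ~",m)
uy=np.array([-.0994,.995,0])
cor=[onz(i,p,.06) for p in((225,250),(424,251))]; O=(cor[0]+cor[1])/2+.175*uy; print("tester from -y corners",np.round(cor,4),O,"fast",O-.12*uy)
print("hatch edge",[(onz(i,p,.0685)-O)@uy for p in((270,156),(370,156))],"bar +y top",[(onz(i,p,.093)-O)@uy for p in((272,3),(380,4))])
for C in(c,O-.12*uy,np.array([.6052,-.0961,0])): print("tool",(R.T@(C-T)*100).round(2))
print("x_t yaw",np.degrees(np.arctan2(R[1,0],R[0,0])))
```

```text
U [[0.5708, -0.0774, 0.0955], [0.6414, -0.0788, 0.0955]] ang -1.0968124596738245 0.07058297679800576
L [[0.5687, -0.112, 0.0955], [0.6397, -0.1141, 0.0955]] ang -1.6525381976021774 0.07105948199349614
F [[0.5684, -0.113, 0.0775], [0.6415, -0.1159, 0.0775]] ang -2.3326421988835215 0.07316718925040305
gap [np.float64(0.03464496972131178), np.float64(0.03464496972131178)] [np.float64(0.03556227010408364), np.float64(0.03556227010408364)]
centre [ 0.60517711 -0.0955931   0.0955    ]
tongue tip ~ [array([ 0.54146562, -0.09356795,  0.0775    ])]
tester from -y corners [[ 0.5062 -0.1578  0.06  ]
 [ 0.7145 -0.138   0.06  ]] [0.59296654 0.02618438 0.06      ] fast [ 0.60489454 -0.09321562  0.06      ]
hatch edge [np.float64(-0.07484055409711841), np.float64(-0.07478855354962215)] bar +y top [np.float64(0.045121756624482375), np.float64(0.04446552359614764)]
tool [-2.14  0.09 13.06]
tool [-1.9   0.08 16.61]
tool [-2.18  0.09 22.61]
x_t yaw 95.72331852357432
```

Slot centre is (0.605, -0.0955) and its angle about 7°. I'll align with the fingers partly spread along the slot, and descend in two stages.

Request:
play_rows(
  commands=[
    [-2.1,0.1,0,0,0,0.12],
    [0,0,3,0,0,0],
    [0,0,3.5,0,0,0],
    [0,0,3,0,0,0],
    [0,0,0,0,0,0],
  ],
  grip=0.6,
)

```text
time: 6.08
tool_pos: [0.5998, -0.089, 0.1235]
tcp_rot: [-2.229, -2.197, 0.012]
wrist_force: [-1.6, 0.9, -1.5]
width: 0.404
grip_force: 0.0
```

Run:
```python
from h import *
s=sensors.read_state(); R=Rn.from_rotvec(s['tcp_rot']).as_matrix(); T=s['tool_pos']
print(T,s['width'],s['q'].round(2),"need cm",(R.T@(np.array([.6052,-.0955,.081])-T)*100).round(2),"tool y yaw",np.degrees(np.arctan2(R[1,1],R[0,1])))
```

```text
[ 0.59982429 -0.08901742  0.12354925] 0.4037804823267716 [-0.19  0.23  1.85  0.    1.07 -0.17] need cm [-0.65  0.6   4.25] tool y yaw -0.8227654025778892
```

Request:
play_rows(
  commands=[
    [0,0,0,0,0,0],
    [0,0,0,0,0,0],
  ],
)

```text
time: 6.25
tool_pos: [0.6065, -0.0903, 0.1327]
tcp_rot: [2.236, 2.205, 0.001]
wrist_force: [0.5, 0.0, -0.6]
width: 0.399
grip_force: 0.0
```

Run:
```python
from h import *
s=sensors.read_state(); R=Rn.from_rotvec(s['tcp_rot']).as_matrix(); T=s['tool_pos']
print(T,s['width'],"need cm",(R.T@(np.array([.6052,-.0955,.081])-T)*100).round(2),"tool y yaw",np.degrees(np.arctan2(R[1,1],R[0,1])))
```

```text
[ 0.60654004 -0.09034613  0.13267541] 0.399340401534203 need cm [-0.52 -0.13  5.17] tool y yaw -0.8102846686897003
```

Request:
play_rows(
  commands=[
    [-0.5,-0.1,0,0,0,0.01],
    [0,0,1.5,0,0,0],
    [0,0,1,0,0,0],
    [0,0,0,0,0,0],
    [0,0,0,0,0,0],
  ],
)

```text
time: 6.67
tool_pos: [0.6045, -0.0958, 0.1066]
tcp_rot: [-2.249, -2.193, 0.0]
wrist_force: [-0.7, -0.2, 0.3]
width: 0.4
grip_force: 0.0
```

Run:
```python
from h import *
s=sensors.read_state(); R=Rn.from_rotvec(s['tcp_rot']).as_matrix(); T=s['tool_pos']
print(T,s['width'],"need cm",(R.T@(np.array([.6052,-.0955,.081])-T)*100).round(2),"tool y yaw",np.degrees(np.arctan2(R[1,1],R[0,1])))
snap("wrist","w3.png")
```

```text
[ 0.60446864 -0.09584717  0.10656869] 0.39992391742820094 need cm [0.04 0.07 2.56] tool y yaw -1.4394443734168598
```

View pics/w3.png

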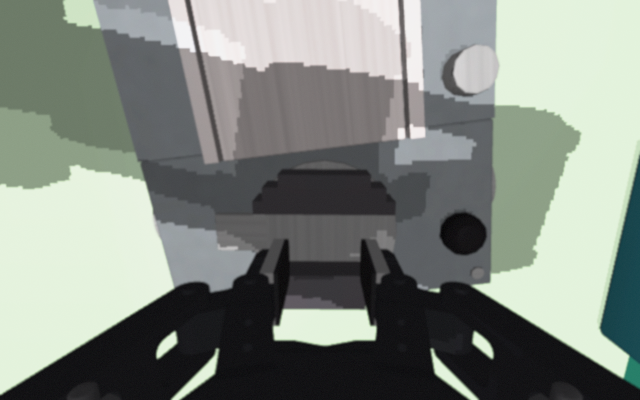

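The view shows both fingertips (285 and 368, row 240) centred over the slot, which lies level between rows 213 and 262, so it is aligned. I descend.

Request:
play_rows(
  commands=[
    [0,0,0.9,0,0,0],
    [0,0,0.9,0,0,0],
    [0,0,0.7,0,0,0],
    [0,0,0,0,0,0],
    [0,0,0,0,0,0],
  ],
)

```text
time: 7.13
tool_pos: [0.6037, -0.0956, 0.08]
tcp_rot: [-2.248, -2.192, 0.002]
wrist_force: [-0.8, -0.8, 0.8]
width: 0.404
grip_force: 0.0
```

Request:
play_rows(
  commands=[
    [0,0,0,0,0,0.08],
    [0,0,0,0,0,0.08],
    [0,0,0,0,0,0.08],
    [0,0,0,0,0,0.08],
    [0,0,0,0,0,0.08],
  ],
)

```text
time: 7.55
tool_pos: [0.6054, -0.0954, 0.0816]
tcp_rot: [2.643, 1.698, 0.002]
wrist_force: [0.6, 0.4, -1.7]
width: 0.395
grip_force: 2.1
```

Request:
play_rows(
  commands=[
    [0,0,0,0,0,0.08],
    [0,0,0,0,0,0.08],
    [0,0,0,0,0,0.08],
    [0,0,0,0,0,0.08],
    [0,0,0,0,0,0.08],
  ],
)

```text
time: 7.97
tool_pos: [0.6052, -0.0959, 0.0816]
tcp_rot: [2.927, 1.139, 0.001]
wrist_force: [0.3, -1.1, -0.1]
width: 0.396
grip_force: 2.1
```

```bash
cat > st.py <<'E'
from h import *
s=sensors.read_state(); R=Rn.from_rotvec(s['tcp_rot']).as_matrix(); T=s['tool_pos']
print(T.round(4),s['torque'].round(3),s['wrist_force'].round(1),s['q'].round(2),"off cm",(R.T@(np.array([.6052,-.0955,.08])-T)*100).round(2),"fastener-equivalent deg",5.7-np.degrees(np.arctan2(R[1,1],R[0,1])))
E
python3 st.py
```

```text
[ 0.6052 -0.0959  0.0816] [-0.05  -0.086  0.135] [ 0.3 -1.1 -0.1] [-0.2   0.28  1.88 -0.    0.98  0.63] off cm [ 0.03 -0.03  0.16] fastener-equivalent deg 53.16546985640471
```

Request:
play_rows(
  commands=[
    [0,0,0,0,0,0.08],
    [0,0,0,0,0,0.08],
    [0,0,0,0,0,0.08],
    [0,0,0,0,0,0.08],
    [0,0,0,0,0,0.08],
  ],
)

```text
time: 8.38
tool_pos: [0.6048, -0.0963, 0.0816]
tcp_rot: [3.095, 0.535, 0.0]
wrist_force: [-1.0, -1.8, -0.5]
width: 0.4
grip_force: 2.4
```

Request:
play_rows(
  commands=[
    [0,0,0,0,0,0.08],
    [0,0,0,0,0,0.08],
    [0,0,0,0,0,0.06],
    [0,0,0,0,0,0.03],
    [0,0,0,0,0,0],
  ],
)

```text
time: 8.8
tool_pos: [0.6046, -0.0964, 0.0816]
tcp_rot: [3.137, 0.15, -0.0]
wrist_force: [-0.8, -2.1, -0.0]
width: 0.399
grip_force: 1.3
```

```bash
python3 st.py
```

```text
[ 0.6046 -0.0964  0.0816] [-0.334  0.161  0.06 ] [-0.8 -2.1 -0. ] [-0.2   0.28  1.88 -0.    0.98  1.28] off cm [ 0.07 -0.08  0.16] fastener-equivalent deg 90.23321013488315
```

Now small steps to the stop, watching the torque.

Request:
play_rows(
  commands=[
    [0,0,0,0,0,0.04],
    [0,0,0,0,0,0.04],
    [0,0,0,0,0,0.03],
    [0,0,0,0,0,0.02],
    [0,0,0,0,0,0],
  ],
)

```text
time: 9.22
tool_pos: [0.6044, -0.0963, 0.0816]
tcp_rot: [3.14, -0.053, -0.001]
wrist_force: [-2.7, -3.0, 1.6]
width: 0.399
grip_force: 2.1
```

```bash
python3 st.py
```

```text
[ 0.6044 -0.0963  0.0816] [-0.487  0.326  0.083] [-2.7 -3.   1.6] [-0.2   0.28  1.88 -0.    0.98  1.41] off cm [ 0.07 -0.09  0.16] fastener-equivalent deg 97.63684058479775
```

Request:
play_rows(
  commands=[
    [0,0,0,0,0,0.03],
    [0,0,0,0,0,0.03],
    [0,0,0,0,0,0.02],
    [0,0,0,0,0,0.02],
    [0,0,0,0,0,0],
  ],
)

```text
time: 9.63
tool_pos: [0.6043, -0.0962, 0.0815]
tcp_rot: [3.134, -0.211, -0.001]
wrist_force: [-3.0, -3.4, 3.2]
width: 0.402
grip_force: 2.8
```

```bash
python3 st.py
```

```text
[ 0.6043 -0.0962  0.0815] [-0.607  0.563  0.059] [-3.  -3.4  3.2] [-0.2   0.28  1.88 -0.    0.98  1.51] off cm [ 0.08 -0.08  0.15] fastener-equivalent deg 103.40677526181595
```

Request:
play_rows(
  commands=[
    [0,0,0,0,0,0.02],
    [0,0,0,0,0,0.02],
    [0,0,0,0,0,0.02],
    [0,0,0,0,0,0.02],
    [0,0,0,0,0,0],
  ],
)

```text
time: 10.05
tool_pos: [0.6042, -0.0963, 0.0815]
tcp_rot: [3.123, -0.334, -0.001]
wrist_force: [-3.9, -3.6, 3.4]
width: 0.402
grip_force: 9.8
```

```bash
python3 st.py; python3 -c "
from h import *
snap('wrist','w4.png')"
```

```text
[ 0.6042 -0.0963  0.0815] [-0.552  0.649  0.538] [-3.9 -3.6  3.4] [-0.2   0.28  1.88 -0.    0.98  1.59] off cm [ 0.08 -0.1   0.15] fastener-equivalent deg 107.91509847350802
```

View pics/w4.png

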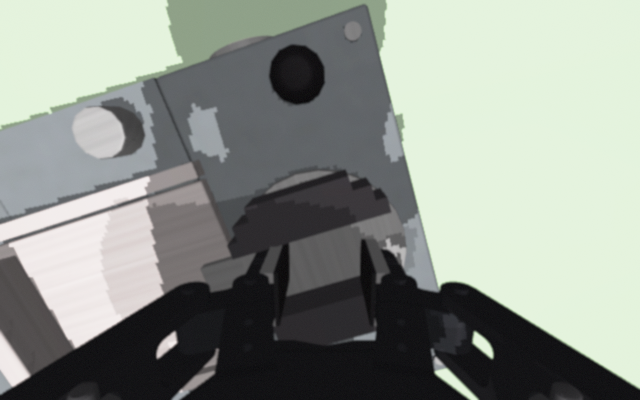

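Torque jumped to 0.54 N·m. The view shows the slot edge (235,255)–(395,210) parallel to the rail, and the tongue at (215,268) over the hatch, so it is at the stop. A slight extra press, then back to mid-clearance and lift.

Request:
play_rows(
  commands=[
    [0,0,0,0,0,0.02],
    [0,0,0,0,0,0],
    [0,0,0,0,0,-0.1],
    [0,0,0,0,0,-0.1],
    [0,0,0,0,0,-0.1],
  ],
)

```text
time: 10.52
tool_pos: [0.6052, -0.0951, 0.0813]
tcp_rot: [-3.138, -0.111, -0.002]
wrist_force: [-0.3, 0.3, -0.2]
width: 0.404
grip_force: 0.0
```

```bash
python3 st.py
```

```text
[ 0.6052 -0.0951  0.0813] [0.013 0.011 0.008] [-0.3  0.3 -0.2] [-0.2   0.28  1.88  0.    0.98  1.3 ] off cm [-0.01  0.04  0.13] fastener-equivalent deg 91.66375225109567
```

Request:
play_rows(
  commands=[
    [0,0,-1,0,0,0],
    [0,0,-2,0,0,0],
    [0,0,-4,0,0,0],
    [0,0,-4,0,0,0],
    [-1,0,-4,0,0,0],
  ],
)

```text
time: 10.93
tool_pos: [0.5957, -0.0957, 0.2333]
tcp_rot: [-3.139, -0.099, -0.003]
wrist_force: [0.3, -0.8, 0.3]
width: 0.4
grip_force: 0.0
```

Request:
play_rows(
  commands=[
    [-3,0,-2,0,0,0],
    [0,0,0,0,0,0],
    [0,0,0,0,0,0],
  ],
)

```text
time: 11.18
tool_pos: [0.5656, -0.0983, 0.2545]
tcp_rot: [3.139, 0.099, 0.01]
wrist_force: [0.3, 0.1, -0.7]
width: 0.4
grip_force: 0.0
```

```bash
python3 st.py
python3 - <<'E'
from h import *
im,i=snap("wrist","w5.png"); np.savez('w5.npz',**i)
E
```

```text
[ 0.5656 -0.0983  0.2545] [ 0.056 -0.01  -0.026] [ 0.3  0.1 -0.7] [-0.22  0.06  1.8   0.    1.28  1.29] off cm [ 3.86 -0.04 17.47] fastener-equivalent deg 92.07247127971215
```

View pics/w5.png

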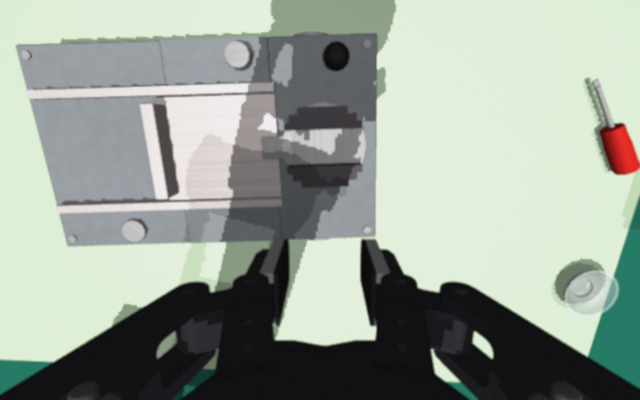

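The view shows the hatch shut (bar's outer edge (142,104)–(157,198)), the fastener at (322,145) with its slot along the hatch's travel and the tongue at (270,145) over the hatch. All small things still stand. A numeric check:

Run:
```python
from h import *
i=dict(np.load('w5.npz')); O=np.array([.5931,.0247,0]); ux=np.array([.995,.0994,0]); uy=np.array([-.0994,.995,0])
print("bar",[(onz(i,p,.093)-O)@uy for p in((142,104),(157,198))])
im=cv2.imread('pics/w5.png').astype(int).sum(2)
# slot: cheek inner edges (dark->light / light->dark) per column
def edge(cols,r0,r1,sg,z):
    P=[]
    for c in cols:
        g=sg*np.diff(im[r0:r1,c]); k=int(g.argmax()); P.append(onz(i,(c,r0+k+.5),z)[:2])
    P=np.array(P); v=cv2.fitLine(P.astype(np.float32),cv2.DIST_HUBER,0,1e-4,1e-4).ravel(); v=v*np.sign(v[1])
    return np.degrees(np.arctan2(v[1],v[0]))
print("upper cheek",edge(range(292,356),120,140,1,.0775),"lower cheek",edge(range(292,356),154,172,-1,.0955))
print("rail up",edge(range(60,270),80,102,1,.07),"tester y",90+5.7)
```

```text
bar [np.float64(0.04435635573917216), np.float64(0.04584322465256692)]
upper cheek 95.33201 lower cheek 95.693115
rail up 91.92922 tester y 95.7
```

```bash
python3 -c "
from h import *
print(order.finish_job())"
```

```text
the job is handed in; nothing more can be done
None
```

The hatch is pushed shut against its stop and the fastener is turned clockwise to its stop with the tongue over the hatch; the hand is clear, the small things on the tester stand where they were, and the job was handed in at about 11 s (no verdict was returned).

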